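# Build the decanting stack

### The arm

A 7-joint arm with a two-finger parallel gripper is mounted at the origin on the work surface. World frame = base frame: x ahead of the robot, y to its left, z up, the work surface at z = 0. Lengths are in m, angles in rad, forces in N, time in s.
With the tool pointing down it reaches from about 0.4 to 0.85 m from the base axis. Payload 10.4 kg.
Tool frame: the origin (TCP) lies on the centre line of the jaws, within the pads' length; the fingertips stand 14 mm ahead of it and the grasp point (between the pads) lies 5 mm behind it (manip.tip_reach is the distance from the TCP to the fingertips, in m); z points along the fingers, y is the line along which they close (so a half turn about z gives the same grasp; the last joint's range is limited). The gripper opens to 85 mm and grips with 20 to 120 N. Pads are 22 mm wide; open, the fingers measure 114 mm over their backs; the gripper's body (76 mm by 85 mm) begins 54 mm behind the grasp point. The pads swing forward as they close: fully open they stand 13 mm farther back than shut.
Start: joints at [-1.317, 0.332, -0.065, 1.46, 0.022, 1.35, -0.088], TCP at [0.171, 0.601, 0.245] pointing down, gripper open.
Joint ranges: [-2.6, 2.6], [-0.5, 2.12], [-1.47, 1.34], [0.16, 2.42], [-1.27, 4.41], [0.06, 2.06], [-2.6, 2.6]. Speed limits (rad/s): [2.22, 2.22, 2.79, 2.79, 3.14, 3.14, 3.14].

### API

Orientations are given as a unit quaternion [x, y, z, w].
In Python, from workcell import manip gives the robot as it stands.
- The arm moves only by the shell command python3 -m pendant 'ROWS' [FORCE]. ROWS is JSON, a list of rows, each a list of 7 numbers: the shift along the tool's x, y, z in units of 50 mm (1.0 is 50 mm), then the turn, a rotation vector about the tool's x, y, z in units of 8 degrees (1.0 is 8 degrees), then the opening, from -1 (shut) to 1 (fully open), so that 0 is half open. In form: [[dx, dy, dz, ax, ay, az, jaw], ...]. A call has exactly 10 rows; each row is the pose to reach, as a shift and turn from the pose commanded when the call began, along the tool's axes at that moment; what a row does not reach only later rows make up. A row lasts 1/8 s, in which the tool goes at most 62.5 mm and 10.7 degrees, less where a joint would pass 70% of its speed; a pose out of reach is approached as far as the arm can. A call with a gripper value outside its range is refused whole. The fingers move at their own pace and stop on an object; FORCE is the grip in N (left out, the last holds). Time passes only in rows, so rows that repeat a pose let the fingers close, or fill a call up. It gives the time, the measured TCP pose, the force, the opening and the grip force at its end, in the units of the state.
- manip.get_obs(): the state, without advancing time (a new reading comes with each control period).
- manip.camera(name): name is "scene" or "side" or "wrist"; returns (picture, depth): 480x640x3 uint8, red, green, blue; 480x640 float32, m along the optical axis (not along the pixel's ray), 0 where there is no reading.
- manip.get_calibration(name): a dict with "fx", "fy", "cx", "cy" (pixels), "D" ([k1, k2, p1, p2, k3] as OpenCV has them; the pictures are not rectified), "xyz" and "orientation" of the camera in the world. Camera axes: x right, y up, looking along -z (the intrinsics and any distortion apply to the point x, -y, -z); pixel columns grow to the right and rows downward; lengths in m; the calibration is good to about 2 mm. A picture is of the moment at which its call begins: read the wrist's pose just before it. get_calibration takes no time and is no camera call; for the wrist camera it gives the pose at the moment of the call.
- manip.hand_in(): hands the job in; it is judged then, once.
Trained networks look in the newest picture that a camera, given by its name, has taken for a name from the list of things; names that differ only in an ending like _2 or _b are one class to them, and where a whole thing is asked for, a point or a joint stands for the part that bears it (a point fixed in the world has none). Each returns a list of dicts, best first, with "p" (0 to 1); they miss things now and then, are a little off and sometimes report something else, mostly with a low value. They report only what shows in the picture. A call takes as long as a camera call. They do not tell look-alikes from the thing itself.
- manip.find_in(thing, camera): "box" ([left, top, right, bottom] in pixels, round what is visible of it).
- manip.trace(thing, camera): "pixels" (480x640 bool, what is visible of it) and "box" ([left, top, right, bottom] in pixels, round what is visible of it).
- manip.tip_of(thing, camera): "pixel" ([column, row] in pixels: a listed point, or the origin of a listed thing).
The state is a dict: "clock": time; "joint_pos": joint angles; "joint_velocities": joint speeds; "tau": joint torques, N m; "position": TCP position; "ee_rot": TCP orientation; "ft_force": force on the tool from outside, world axes, zero at the start; "torque": the same for the moment, N m; "grip_width": opening from 0.0 (shut) to 1.0 (fully open); "grasp_force": force on a finger pad.
Only numpy, scipy, OpenCV 4.12 (cv2) and the standard library are available. Lean on these libraries where they do the work, as an engineer would, in place of code of your own. Each camera call takes 0.05 s, during which the arm holds its last target. There are 200 camera calls.

### The job

Set up for decanting on the slate tile, building from the bottom up: first the round wooden coaster on the middle of the tile, then the carafe upright on the middle of the coaster, then the funnel (taken out of its wooden stand) spout down in the carafe's neck, and last the strainer, knob up, inside the funnel. Let go of each piece before fetching the next, set the carafe down gently and never tip it over, and leave the bottle, the bowl and the corkscrew where they are.

Things in the scene. Friction and masses are not known exactly. Their poses are not given: they have to be found in the camera images.
- tile: fixed square slate tile, dark grey, 130 x 130 mm, 12 mm thick, flat, with a thin pale circle of 80 mm diameter inlaid round its middle; origin at the centre of its underside, z up
- coaster: loose round wooden coaster, a plain disc of 64 mm diameter, 22 mm thick, its flat top inlaid with cork, about 60 g; origin at the centre of its underside, z up
- carafe: loose white ceramic carafe without handle, 150 mm tall, about 350 g, standing upright: foot 54 mm diameter, belly 74 mm diameter at 55 mm height, shoulder narrowing to a straight neck of 36 mm outer diameter from 105 mm height to the mouth at 150 mm; the neck's bore is 28 mm in diameter and 45 mm deep; origin at the centre of its underside, z up
- stand: fixed wooden funnel stand: a round foot of 72 mm diameter and an upright tube of 36 mm outer and 28 mm inner diameter, 40 mm tall, in which the funnel's spout hangs at the start; origin at the centre of its underside, z up
- funnel: loose steel funnel, about 120 g, 58 mm tall, at the start spout down in the stand: spout of 18 to 20 mm outer diameter, 30 mm long, then a shallow cone widening between 30 and 38 mm height to a straight-sided round cup of 60 mm outer and 54 mm inner diameter from 38 mm to the rim at 58 mm. Seated in the stand or the carafe its cone rests on the mouth, so that its origin lies about 31.5 mm below the mouth. Origin at the centre of the spout's lower end, z up towards the cup
- strainer: loose strainer, about 80 g: a steel disc of 44 mm diameter, 10 mm thick, with its lower edge bevelled, and on its middle an upright black cylindrical knob of 14 mm diameter reaching to 55 mm above the underside. Dropped into the funnel's cup it rests on the cone with its underside about 35 mm above the funnel's lower end, the knob standing about 32 mm clear of the funnel's rim; origin at the centre of its underside, z up
- bottle: bystander: full closed green half-size wine bottle standing upright, 60 mm diameter, 240 mm tall; origin at the centre of its underside, z up
- bowl: bystander: small terracotta bowl, 90 mm diameter, 35 mm tall; origin at the centre of its underside, z up
- corkscrew: bystander: folded corkscrew lying flat, 114 mm long, 14 mm high, its length along its x axis; origin at the centre of its underside, z up
There are look-alikes about, which are no part of the job. Of the things shaped like the carafe, the white one is meant.

How it is judged:
By the outcome, as a careful person would: the job done as asked, in the order asked, and still so for the second after the job is handed in, with the robot touching nothing.
It also fails if it takes over 134 s, if anything falls off the work surface, if the arm or the gripper's body presses on something with over 40 N, if the wrist force passes 120 N, or if a joint passes its speed limit or range.

## Working session

There is one attempt and no reset: what is moved stays moved. The work goes in short steps, Python scripts to look and compute and a shell command to move; the robot and the scene stay as the last step left them, time stands still between calls to the robot, and variables do not carry over. Pictures are saved under pics/ and viewed, at most 14 in all, crops included, and the job is handed in when it is done.

```bash
mkdir -p pics; cat > h.py <<'E'
import numpy as np, cv2, sys
from workcell import manip
from scipy.spatial.transform import Rotation as R
def shot(n, save=None):
    c=manip.get_calibration(n); p,d=manip.camera(n)
    if save: cv2.imwrite('pics/'+save, p[:,:,::-1])
    return p,d,c
def cloud(d,c):
    K=np.array([[c['fx'],0,c['cx']],[0,c['fy'],c['cy']],[0,0,1]])
    v,u=np.mgrid[0:480,0:640]
    xy=cv2.undistortPoints(np.stack([u,v],-1).reshape(-1,1,2).astype(float),K,np.array(c['D'])).reshape(480,640,2)
    P=np.stack([xy[...,0]*d,-xy[...,1]*d,-d],-1)
    W=P@R.from_quat(c['orientation']).as_matrix().T+np.array(c['xyz'])
    W[d<=0]=np.nan
    return W
def tool(pt):
    "shift of TCP to world pt, in tool axes, units of 50mm"
    o=manip.get_obs(); return R.from_quat(o['ee_rot']).inv().apply(np.array(pt)-o['position'])/0.05
E
python3 - <<'E'
from h import *
o=manip.get_obs(); print(o, manip.tip_reach)
for n in ('scene','side','wrist'):
    p,d,c=shot(n,n+'0.png'); print(n,c['xyz'],c['orientation'])
    W=cloud(d,c); np.save('/tmp/'+n,W)
    for t in ('tile','coaster','carafe','stand','funnel','strainer','bottle','bowl','corkscrew'):
        for r in manip.trace(t,n):
            if r['p']<.3: continue
            q=W[r['pixels']]; q=q[~np.isnan(q[:,0])]
            if len(q)==0: continue
            lo,hi=np.percentile(q,[2,98],axis=0)
            print(t,round(r['p'],2),np.int32(r['box']),'lo',lo.round(3),'hi',hi.round(3))
E
```

```text
{'clock': 0.0, 'joint_pos': array([-1.3166127 ,  0.33286413, -0.06470882,  1.46094578,  0.02160749,
        1.34987092, -0.08851599]), 'joint_velocities': array([-0.00144682, -0.0006476 ,  0.00030471,  0.00189527,  0.00065054,
       -0.00030436, -0.00121474]), 'tau': array([ 6.28218731e-04, -6.25453663e+01,  4.94075823e-02, -3.91587639e+01,
        1.62959093e-02,  1.01088127e-02, -4.86727160e-06]), 'position': array([0.17069521, 0.60087673, 0.24451864]), 'ee_rot': array([ 1.37942982e-01,  9.90439927e-01, -6.93388682e-04, -6.20809387e-05]), 'ft_force': array([-0.05027751, -0.16350882,  0.38260383]), 'torque': array([-0.01470591,  0.00815629, -0.01666301]), 'grasp_force': 0.0, 'grip_width': 1.0021207726009838} 0.014
scene [1.65025234 0.14733248 0.82271604] [0.30146158 0.35870802 0.66158843 0.58544873]
tile 0.82 [350 253 432 303] lo [0.541 0.074 0.002] hi [0.688 0.225 0.017]
coaster 0.95 [311 228 337 247] lo [ 0.439 -0.04   0.001] hi [0.522 0.019 0.027]
carafe 0.95 [247 179 279 239] lo [ 0.435 -0.198  0.008] hi [ 0.487 -0.134  0.151]
carafe 0.79 [245 154 274 205] lo [ 0.325 -0.231  0.
[... 1101 characters left out ...]
07] lo [ 0.405 -0.292  0.022] hi [ 0.453 -0.246  0.148]
carafe 0.59 [397 167 429 227] lo [ 0.31  -0.213  0.005] hi [ 0.374 -0.165  0.148]
stand 0.71 [284 203 313 222] lo [ 0.605 -0.197 -0.001] hi [ 0.671 -0.129  0.038]
funnel 0.76 [291 193 311 207] lo [ 0.61  -0.196  0.046] hi [ 0.664 -0.135  0.067]
strainer 0.65 [343 320 367 355] lo [0.399 0.262 0.001] hi [0.436 0.299 0.055]
bottle 0.71 [191 262 245 410] lo [0.572 0.419 0.005] hi [0.623 0.461 0.24 ]
bowl 0.89 [223 225 261 252] lo [ 0.691 -0.027  0.004] hi [0.772 0.055 0.036]
wrist [0.09050494 0.62401102 0.37470466] [-0.13088579 -0.09853565  0.59433511  0.78735343]
strainer 0.69 [110 467 130 480] lo [0.41  0.273 0.029] hi [0.42  0.284 0.051]
```

View pics/scene0.png

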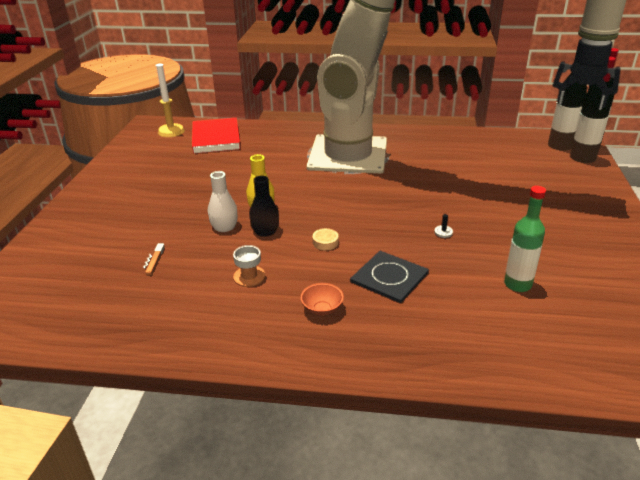

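View pics/side0.png

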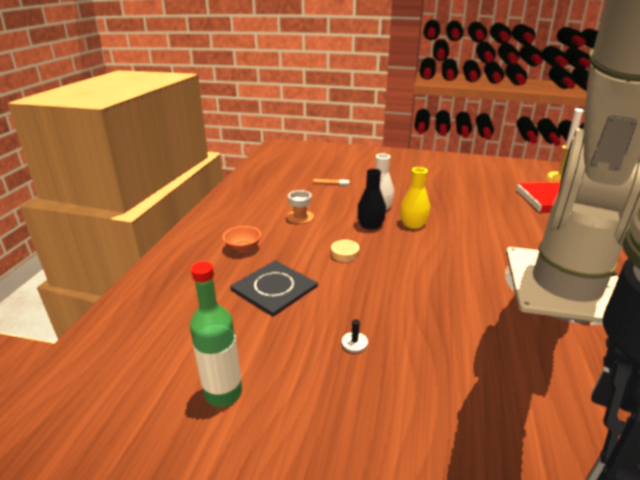

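Scene view: tile at (390,274), coaster (325,240), white carafe (222,205), with black (264,208) and yellow (258,180) look-alikes. The stand with funnel is at (248,265), strainer (444,228), bottle (523,240), bowl (322,303) and corkscrew (153,258). The side view agrees. I'll go above the coaster and turn the tool so that y points along world +x.

```bash
python3 -m pendant '[[-9.4,-10,0.9,0,0,9.27,1],[-9.4,-10,0.9,0,0,9.27,1],[-9.4,-10,0.9,0,0,9.27,1],[-9.4,-10,0.9,0,0,9.27,1],[-9.4,-10,0.9,0,0,9.27,1],[-9.4,-10,0.9,0,0,9.27,1],[-9.4,-10,0.9,0,0,9.27,1],[-9.4,-10,0.9,0,0,9.27,1],[-9.4,-10,0.9,0,0,9.27,1],[-9.4,-10,0.9,0,0,9.27,1]]' 40
python3 - <<'E'
from h import *
o=manip.get_obs(); print(o['position'],o['joint_pos'].round(2),R.from_quat(o['ee_rot']).as_matrix().round(3))
p,d,c=shot('wrist','w1.png'); print(c['xyz'],-R.from_quat(c['orientation']).as_matrix()[:,2])
W=cloud(d,c)
for t in ('coaster','tile','carafe','funnel','bowl','stand'):
    for r in manip.trace(t,'wrist'):
        q=W[r['pixels']]; q=q[~np.isnan(q[:,0])]
        if len(q): print(t,round(r['p'],2),np.int32(r['box']),*np.percentile(q,[2,98],axis=0).round(3))
E
```

```text
clock: 2.75
position: [0.4582, 0.0455, 0.2047]
ee_rot: [0.707, 0.707, 0.001, 0.0]
ft_force: [0.2, 1.1, -0.1]
grip_width: 1.001
grasp_force: 0.0
[0.45820023 0.04554133 0.20471711] [-0.75 -0.03  0.55  1.96  0.02  1.21 -0.21] [[ 0.     1.     0.001]
 [ 1.    -0.     0.001]
 [ 0.001  0.001 -1.   ]]
[0.45801368 0.12881136 0.33416084] [ 3.90672968e-04 -3.23027823e-01 -9.46389388e-01]
coaster 0.75 [321 236 393 310] [ 0.459 -0.038  0.006] [0.516 0.02  0.024]
tile 0.57 [400   0 629 192] [0.534 0.08  0.01 ] [0.679 0.203 0.014]
carafe 0.7 [195 408 250 463] [ 0.33  -0.197  0.003] [ 0.375 -0.166  0.06 ]
carafe 0.66 [274 381 355 449] [ 0.417 -0.159  0.001] [ 0.483 -0.132  0.08 ]
carafe 0.53 [400   0 625 191] [0.535 0.08  0.011] [0.678 0.203 0.014]
funnel 0.44 [400   0 627 189] [0.535 0.08  0.011] [0.678 0.204 0.014]
bowl 0.91 [590 205 640 301] [ 0.688 -0.028  0.004] [0.747 0.048 0.036]
stand 0.15 [588 205 640 302] [ 0.688 -0.028  0.005] [0.747 0.048 0.036]
```

```bash
cat >> h.py <<'E'
def circ(W,xy,zlo,zhi,rad):
    q=W.reshape(-1,3); q=q[~np.isnan(q[:,0])]
    q=q[(q[:,2]>zlo)&(q[:,2]<zhi)&(np.hypot(q[:,0]-xy[0],q[:,1]-xy[1])<rad)]
    (x,y),r=cv2.minEnclosingCircle(q[:,:2].astype(np.float32))
    lo,hi=np.percentile(q,[.5,99.5],axis=0)
    return len(q),np.array([x,y,r,*((lo+hi)/2)[:2],*(hi-lo)]).round(4)
E
python3 - <<'E'
from h import *
S=np.load('/tmp/scene.npy');D=np.load('/tmp/side.npy')
p,d,c=shot('wrist'); W=cloud(d,c)
print('W coaster',circ(W,(.488,-.008),.017,.03,.05))
for n,X in (('scene',S),('side',D)):
    for t,a in dict(coaster=((.488,-.008),.017,.03,.05),tile=((.61,.152),.008,.02,.12),funnel=((.64,-.165),.062,.08,.05),whiteneck=((.44,-.275),.142,.156,.035),knob=((.418,.28),.045,.065,.03),blackneck=((.45,-.165),.142,.156,.035)).items():
        try: print(n,t,*circ(X,*a))
        except Exception as e: print(n,t,'none')
# inlay in the side and scene picture
E
```

```text
W coaster (3834, array([ 0.4878, -0.0103,  0.0322,  0.4874, -0.0099,  0.0606,  0.0611,
        0.007 ]))
scene coaster 350 [ 0.4885 -0.009   0.0354  0.4896 -0.0106  0.0658  0.0609  0.011 ]
scene tile 2200 [0.6102 0.1508 0.0911 0.6114 0.1505 0.1599 0.1627 0.0099]
scene funnel 167 [ 0.64   -0.1658  0.0327  0.6395 -0.1655  0.0627  0.058   0.0081]
scene whiteneck 117 [ 0.4413 -0.279   0.0209  0.4409 -0.2787  0.0376  0.034   0.0112]
scene knob 37 [0.4214 0.2762 0.0087 0.4204 0.276  0.0143 0.0129 0.0151]
scene blackneck 120 [ 0.4511 -0.1668  0.0208  0.4515 -0.1684  0.0385  0.0336  0.0116]
side coaster 353 [ 0.4889 -0.0082  0.0332  0.4885 -0.0086  0.0598  0.0632  0.0077]
side tile 2448 [0.6085 0.1513 0.0906 0.6082 0.153  0.1613 0.1618 0.0058]
side funnel 90 [ 0.6398 -0.165   0.0314  0.6389 -0.1645  0.0579  0.0612  0.006 ]
side whiteneck 72 [ 0.4418 -0.2767  0.0195  0.4406 -0.2763  0.034   0.0374  0.0077]
side knob 64 [0.4197 0.2778 0.0074 0.4187 0.2782 0.0123 0.0137 0.0105]
side blackneck 85 [ 0.4494 -0.1657  0.0199  0.4486 -0.1661  0.0344  0.0379  0.0074]
```

View pics/w1.png

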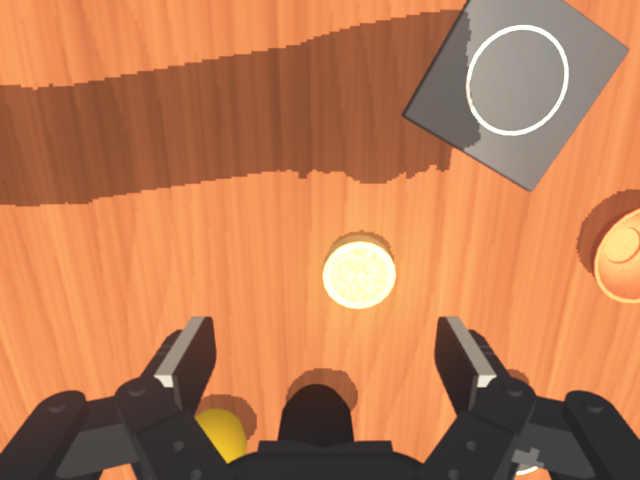

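Wrist view: the coaster is at (359,274), the tile with its circle at (517,80), and the fingers straddle the lower picture. The three cameras agree on the coaster at (0.488,-0.0095), with height and size as specified. I'll check where the arm settled and refine the tile centre from the inlay.

```bash
python3 - <<'E'
from h import *
print(manip.get_obs()['position'],tool([.488,-.0095,.02]))
p,d,c=shot('wrist'); W=cloud(d,c)
m=(p.min(-1)>200); m[:, :400]=0; m[200:]=0
v,u=np.nonzero(m); e=cv2.fitEllipse(np.stack([u,v],1)); q=W[m]; q=q[~np.isnan(q[:,0])]
print(e, q.min(0),q.max(0),(q.min(0)+q.max(0))/2, q.mean(0))
E
```

```text
[0.45715768 0.04866176 0.20443943] [-1.16590257  0.61457896  3.68832498]
((518.3494873046875, 84.35659790039062), (94.54471588134766, 109.2671890258789), 30.338016510009766) [0.56818375 0.10912985 0.01057988] [0.64912561 0.18991274 0.01533152] [0.60865468 0.1495213  0.0129557 ] [0.60909223 0.15196164 0.01295189]
```

```bash
python3 -m pendant '[[-0.6,0.3,0,0,0,0,1],[-1.16,0.61,0.5,0,0,0,1],[-1.16,0.61,1.2,0,0,0,1],[-1.16,0.61,2,0,0,0,1],[-1.16,0.61,2.4,0,0,0,1],[-1.16,0.61,2.6,0,0,0,1],[-1.16,0.61,2.6,0,0,0,1],[-1.16,0.61,2.6,0,0,0,1],[-1.16,0.61,2.6,0,0,0,1],[-1.16,0.61,2.6,0,0,0,1]]'
python3 -c "
from h import *
print(tool([.488,-.0095,.02]))"
```

```text
clock: 4.45
position: [0.4883, -0.0105, 0.0748]
ee_rot: [0.707, 0.707, 0.0, 0.0]
ft_force: [-0.8, -0.7, 0.1]
grip_width: 0.997
grasp_force: 0.0
[ 0.02003137 -0.00639231  1.0968442 ]
```

```bash
python3 -m pendant '[[0,0,0.4,0,0,0,1],[0,0,0.8,0,0,0,1],[0,0,1.1,0,0,0,1],[0,0,1.1,0,0,0,1],[0,0,1.1,0,0,0,-1],[0,0,1.1,0,0,0,-1],[0,0,1.1,0,0,0,-1],[0,0,1.1,0,0,0,-1],[0,0,1.1,0,0,0,-1],[0,0,1.1,0,0,0,-1]]' 40
```

```text
clock: 5.7
position: [0.4885, -0.0106, 0.0204]
ee_rot: [0.707, 0.707, 0.001, 0.0]
ft_force: [-1.7, 0.0, 6.5]
grip_width: 0.723
grasp_force: 42.4
```

```bash
python3 -m pendant '[[0,0,-0.6,0,0,0,-1],[0,0,-1.2,0,0,0,-1],[0.5,0.4,-1.6,0,0,0,-1],[1.4,1,-1.6,0,0,0,-1],[2.2,1.7,-1.6,0,0,0,-1],[3.22,2.41,-1.6,0,0,0,-1],[3.22,2.41,-1.6,0,0,0,-1],[3.22,2.41,-1.6,0,0,0,-1],[3.22,2.41,-1.6,0,0,0,-1],[3.22,2.41,-1.6,0,0,0,-1]]'
python3 - <<'E'
from h import *
print(manip.get_obs()['position'],tool([.609,.1505,.033]))
p,d,c=shot('wrist','w2.png'); W=cloud(d,c); q=manip.get_obs()['position']
print(circ(W,q[:2],q[2]-.010,q[2]+.008,.04))
m=(p.min(-1)>200); Z=W[...,2]; m&=(np.abs(Z-.012)<.005)&(np.hypot(W[...,0]-.609,W[...,1]-.15)<.06)
if m.sum()>20:
    a=W[m]; s=__import__('scipy.optimize',fromlist=['x']).least_squares(lambda v:np.hypot(a[:,0]-v[0],a[:,1]-v[1])-.04,[.609,.15],loss='soft_l1',f_scale=.002); print('tile',m.sum(),s.x)
E
```

```text
clock: 6.95
position: [0.6084, 0.1494, 0.0999]
ee_rot: [0.708, 0.706, 0.0, -0.0]
ft_force: [0.2, -0.5, -0.9]
grip_width: 0.722
grasp_force: 44.8
[0.60839873 0.14941156 0.0998628 ] [0.02119092 0.01155692 1.33726935]
(20924, array([0.6091, 0.1559, 0.0387, 0.6083, 0.1507, 0.0699, 0.0609, 0.0163]))
tile 1147 [0.6088882  0.14822285]
```

View pics/w2.png

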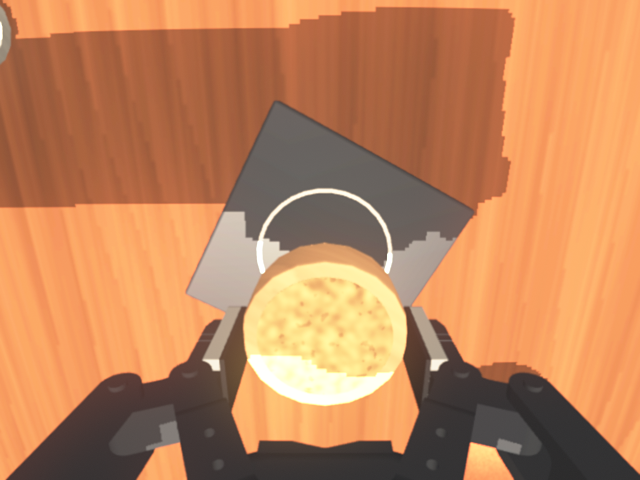

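The coaster is held level and centred at (325,340), over the circle at (324,250). Now lower and release.

```bash
python3 -m pendant '[[0,0,0.5,0,0,0,-1],[0,0,0.95,0,0,0,-1],[0,0,1.2,0,0,0,-1],[0,0,1.3,0,0,0,-1],[0,0,1.34,0,0,0,-1],[0,0,1.34,0,0,0,-1],[0,0,1.34,0,0,0,-1],[0,0,1.34,0,0,0,1],[0,0,1.34,0,0,0,1],[0,0,1.34,0,0,0,1]]'
python3 -m pendant '[[0,0,0,0,0,0,1],[0,0,0,0,0,0,1],[0,0,-0.4,0,0,0,1],[0,0,-1,0,0,0,1],[0,0,-2,0,0,0,1],[0,0,-3,0,0,0,1],[-1,0,-3.6,0,0,0,1],[-1,0,-3.6,0,0,0,1],[-1,0,-3.6,0,0,0,1],[-1,0,-3.6,0,0,0,1]]'
python3 - <<'E'
from h import *
print(manip.get_obs()['position'])
p,d,c=shot('wrist','w3.png'); W=cloud(d,c)
print('coaster',circ(W,(.609,.15),.030,.045,.05))
m=(p.min(-1)>200); Z=W[...,2]; m&=(np.abs(Z-.012)<.005)&(np.hypot(W[...,0]-.609,W[...,1]-.15)<.06)
a=W[m]; s=__import__('scipy.optimize',fromlist=['x']).least_squares(lambda v:np.hypot(a[:,0]-v[0],a[:,1]-v[1])-.04,[.609,.15],loss='soft_l1',f_scale=.002); print('tile',m.sum(),s.x)
E
```

```text
clock: 8.25
position: [0.6086, 0.1504, 0.0325]
ee_rot: [0.707, 0.707, 0.0, -0.0]
ft_force: [0.1, -0.3, -0.0]
grip_width: 1.003
grasp_force: 0.0
clock: 9.5
position: [0.6081, 0.1015, 0.2119]
ee_rot: [0.707, 0.708, -0.0, -0.0]
ft_force: [0.2, -0.5, 0.3]
grip_width: 1.003
grasp_force: 0.0
[0.60806604 0.10151793 0.2119308 ]
coaster (5284, array([0.6082, 0.1505, 0.0322, 0.6083, 0.1508, 0.0606, 0.061 , 0.0042]))
tile 770 [0.60779412 0.15031132]
```

View pics/w3.png

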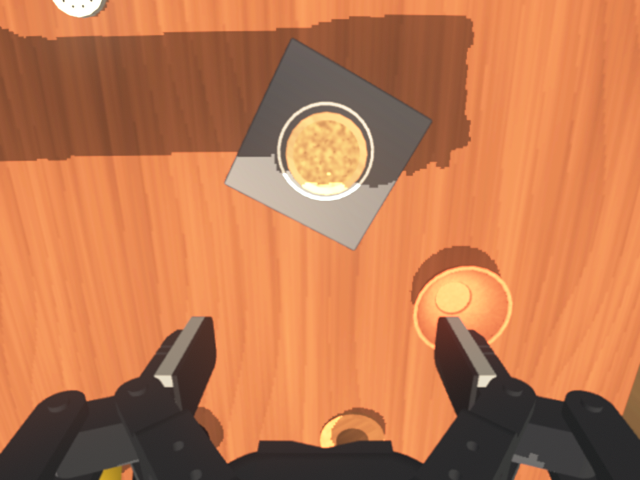

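The coaster sits concentric in the inlaid circle at (326,152), at (0.608,0.1505). Next is the white carafe.

```bash
python3 -m pendant '[[-6.4,-3.34,-0.8,0,0,0,1],[-6.4,-3.34,-0.8,0,0,0,1],[-6.4,-3.34,-0.8,0,0,0,1],[-6.4,-3.34,-0.8,0,0,0,1],[-6.4,-3.34,-0.8,0,0,0,1],[-6.4,-3.34,-0.8,0,0,0,1],[-6.4,-3.34,-0.8,0,0,0,1],[-6.4,-3.34,-0.8,0,0,0,1],[-6.4,-3.34,-0.8,0,0,0,1],[-6.4,-3.34,-0.8,0,0,0,1]]'
python3 - <<'E'
from h import *
p,d,c=shot('wrist','w4.png'); W=cloud(d,c); o=manip.get_obs();print(o['position'],o['joint_pos'].round(2))
print('neck',circ(W,(.441,-.277),.145,.156,.035),tool([.441,-.277,.128]))
E
```

```text
clock: 10.8
position: [0.4418, -0.2187, 0.2521]
ee_rot: [0.707, 0.708, -0.0, -0.0]
ft_force: [-0.8, -0.1, -0.1]
grip_width: 1.0
grasp_force: 0.0
[ 0.44173151 -0.21888473  0.25215636] [-0.45  0.01  0.84  1.83 -0.    1.31  0.39]
neck (1039, array([ 0.4384, -0.2792,  0.0182,  0.4387, -0.279 ,  0.0349,  0.0344,
        0.0072])) [-1.16201174 -0.01445537  2.48326566]
```

View pics/w4.png

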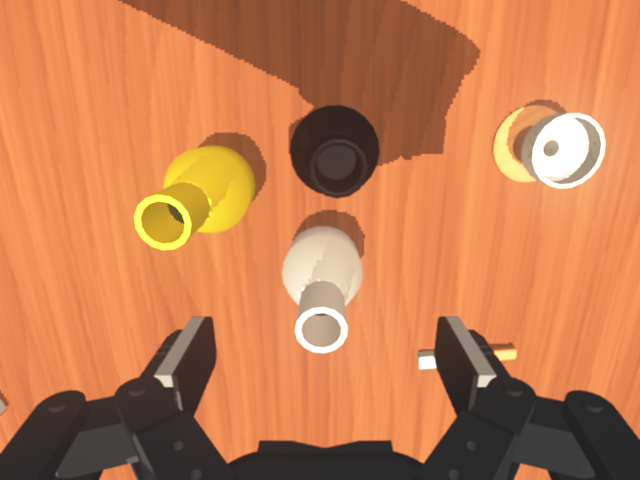

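The white carafe's mouth is at (321,330), black at (337,165), yellow at (163,222), funnel at (567,150), and the corkscrew at (470,355) under the right finger, lying flat. Mouth at about (0.4395,-0.2785). Descend with both fingers clear and close on the neck.

```bash
python3 -m pendant '[[-0.7,-0.04,0,0,0,0,1],[-1.19,-0.04,0,0,0,0,1],[-1.19,-0.04,0.2,0,0,0,1],[-1.19,-0.04,0.8,0,0,0,1],[-1.19,-0.04,1.5,0,0,0,1],[-1.19,-0.04,2.1,0,0,0,1],[-1.19,-0.04,2.4,0,0,0,1],[-1.19,-0.04,2.48,0,0,0,1],[-1.19,-0.04,2.48,0,0,0,1],[-1.19,-0.04,2.48,0,0,0,1]]'
python3 -m pendant '[[0,0,0,0,0,0,-0.2],[0,0,0,0,0,0,-0.2],[0,0,0,0,0,0,-0.3],[0,0,0,0,0,0,-0.5],[0,0,0,0,0,0,-1],[0,0,0,0,0,0,-1],[0,0,0,0,0,0,-1],[0,0,0,0,0,0,-1],[0,0,0,0,0,0,-1],[0,0,0,0,0,0,-1]]' 60
```

```text
clock: 12.1
position: [0.4399, -0.2793, 0.1293]
ee_rot: [0.707, 0.707, 0.0, 0.001]
ft_force: [-0.4, -0.2, 0.6]
grip_width: 1.001
grasp_force: 0.0
clock: 13.35
position: [0.4395, -0.2792, 0.1288]
ee_rot: [0.707, 0.707, 0.0, 0.0]
ft_force: [-1.5, 0.9, 5.7]
grip_width: 0.402
grasp_force: 59.9
```

```bash
python3 -m pendant '[[0,0,-0.1,0,0,0,-1],[0,0,-0.4,0,0,0,-1],[0,0,-0.8,0,0,0,-1],[0,0,-1.3,0,0,0,-1],[0,0,-1.8,0,0,0,-1],[0,0,-2.3,0,0,0,-1],[0,0,-2.8,0,0,0,-1],[0,0,-3.2,0,0,0,-1],[0,0,-3.5,0,0,0,-1],[0,0,-3.6,0,0,0,-1]]'
python3 - <<'E'
from h import *
p,d,c=shot('wrist','w5.png');o=manip.get_obs();print(o['position'],o['joint_pos'].round(2),tool([.608,.1505,.22]))
E
```

```text
clock: 14.6
position: [0.4395, -0.2793, 0.3093]
ee_rot: [0.707, 0.707, 0.0, 0.0]
ft_force: [-0.3, 0.6, -3.0]
grip_width: 0.401
grasp_force: 60.2
[ 0.43949208 -0.2792682   0.30922618] [-0.39  0.07  0.93  1.67 -0.05  1.43  0.54] [8.59697835 3.36471909 1.78700936]
```

View pics/w5.png

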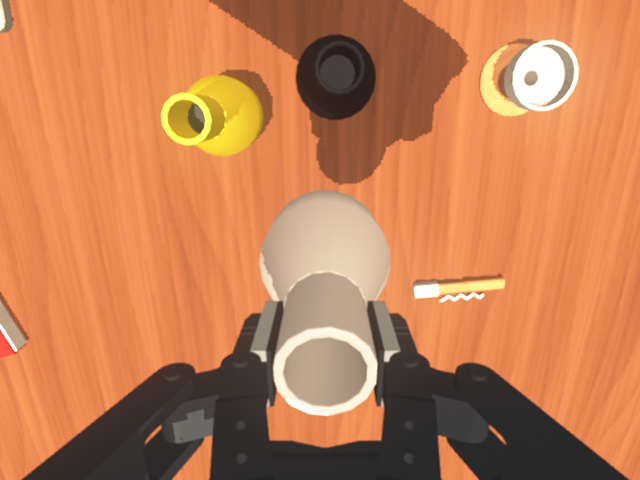

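The carafe hangs upright in the grip (mouth at (325,370)) and the surroundings are undisturbed. Carry it over, staying high.

```bash
python3 -m pendant '[[0.3,0.12,0,0,0,0,-1],[1,0.4,0,0,0,0,-1],[2,0.8,0,0,0,0,-1],[3.1,1.2,0,0,0,0,-1],[4.2,1.65,0,0,0,0,-1],[5.3,2.1,0,0,0,0,-1],[6.4,2.5,0.1,0,0,0,-1],[7.4,2.9,0.3,0,0,0,-1],[8.1,3.2,0.5,0,0,0,-1],[8.58,3.36,0.7,0,0,0,-1]]'
python3 -m pendant '[[0,0,0.2,0,0,0,-1],[0,0,0.5,0,0,0,-1],[0,0,0.8,0,0,0,-1],[0,0,1,0,0,0,-1],[0,0,1.1,0,0,0,-1],[0,0,1.1,0,0,0,-1],[0,0,1.1,0,0,0,-1],[0,0,1.1,0,0,0,-1],[0,0,1.1,0,0,0,-1],[0,0,1.1,0,0,0,-1]]'
python3 - <<'E'
from h import *
p,d,c=shot('wrist','w6.png');o=manip.get_obs();q=o['position'];print(o['position'],R.from_quat(o['ee_rot']).as_matrix()[:,2].round(4),tool([.608,.1505,.1635]))
W=cloud(d,c); print('neck',circ(W,q[:2],q[2]+.016,q[2]+.03,.03)); print('coaster',circ(W,(.608,.15),.030,.04,.05))
p,d,c=shot('scene');W=cloud(d,c); print('neck',circ(W,q[:2],q[2]+.016,q[2]+.025,.02),'foot',circ(W,q[:2],q[2]-.128,q[2]-.12,.035))
p,d,c=shot('side');W=cloud(d,c); print('neck',circ(W,q[:2],q[2]+.016,q[2]+.025,.02),'foot',circ(W,q[:2],q[2]-.128,q[2]-.12,.035))
E
```

```text
clock: 15.9
position: [0.6075, 0.1517, 0.2716]
ee_rot: [0.707, 0.707, -0.001, -0.0]
ft_force: [0.2, -0.1, -2.2]
grip_width: 0.402
grasp_force: 60.3
clock: 17.15
position: [0.6076, 0.1499, 0.2185]
ee_rot: [0.707, 0.707, 0.0, -0.0]
ft_force: [-0.5, 0.0, -2.6]
grip_width: 0.406
grasp_force: 60.5
[0.60754504 0.14986729 0.21844795] [ 1.e-04  1.e-04 -1.e+00] [0.01253475 0.009025   1.09896107]
neck (6675, array([0.6075, 0.157 , 0.0291, 0.6076, 0.1502, 0.0548, 0.0343, 0.0136]))
coaster (958, array([0.6088, 0.1596, 0.0304, 0.6085, 0.171 , 0.058 , 0.0222, 0.006 ]))
neck (28, array([0.6092, 0.1496, 0.0179, 0.61  , 0.1501, 0.0223, 0.0342, 0.0078])) foot (34, array([0.6191, 0.1483, 0.0259, 0.6281, 0.1486, 0.0207, 0.0504, 0.0076]))
neck (125, array([0.6081, 0.1501, 0.0197, 0.6085, 0.1512, 0.0363, 0.0359, 0.0083])) foot (65, array([0.6024, 0.1625, 0.0264, 0.6026, 0.1662, 0.0473, 0.0284, 0.0078]))
```

```bash
python3 -m pendant '[[0,0,0.2,0,0,0,-1],[0,0,0.45,0,0,0,-1],[0,0,0.7,0,0,0,-1],[0,0,0.85,0,0,0,-1],[0,0,0.95,0,0,0,-1],[0,0,1.0,0,0,0,-1],[0,0,1.04,0,0,0,-1],[0,0,1.07,0,0,0,-1],[0,0,1.1,0,0,0,-1],[0,0,1.1,0,0,0,-1]]'
```

```text
clock: 18.55
position: [0.6075, 0.1499, 0.1634]
ee_rot: [0.707, 0.707, 0.0, -0.0]
ft_force: [-0.6, -0.3, -2.8]
grip_width: 0.399
grasp_force: 60.4
```

```bash
python3 -m pendant '[[0,0,0.01,0,0,0,-1],[0,0,0.02,0,0,0,-1],[0,0,0.025,0,0,0,-1],[0,0,0.03,0,0,0,-1],[0,0,0.03,0,0,0,-1],[0,0,0.03,0,0,0,-1],[0,0,0.03,0,0,0,-1],[0,0,0.03,0,0,0,-1],[0,0,0.03,0,0,0,-1],[0,0,0.03,0,0,0,-1]]'
```

```text
clock: 19.8
position: [0.6078, 0.1499, 0.1628]
ee_rot: [0.707, 0.707, 0.0, -0.0]
ft_force: [-2.9, -0.6, 6.4]
grip_width: 0.401
grasp_force: 61.5
```

```bash
python3 -m pendant '[[0,0,0,0,0,0,-0.1],[0,0,0,0,0,0,0.1],[0,0,0,0,0,0,0.4],[0,0,0,0,0,0,1],[0,0,0,0,0,0,1],[0,0,0,0,0,0,1],[0,0,-0.5,0,0,0,1],[0,0,-1.3,0,0,0,1],[0,0,-2.1,0,0,0,1],[0,0,-2.5,0,0,0,1]]'
python3 -m pendant '[[-0.6,0,-0.3,0,0,0,1],[-1.2,0,-0.3,0,0,0,1],[-1.5,0,-0.3,0,0,0,1],[-1.5,0,-0.3,0,0,0,1],[-1.5,0,-0.3,0,0,0,1],[-1.5,0,-0.3,0,0,0,1],[-1.5,0,-0.3,0,0,0,1],[-1.5,0,-0.3,0,0,0,1],[-1.5,0,-0.3,0,0,0,1],[-1.5,0,-0.3,0,0,0,1]]'
python3 - <<'E'
from h import *
p,d,c=shot('wrist','w7.png');print(manip.get_obs()['position'])
W=cloud(d,c); print('mouth',circ(W,(.608,.15),.176,.195,.03)); print('coaster',circ(W,(.608,.15),.031,.04,.05))
p,d,c=shot('scene','s7.png');W=cloud(d,c);print('mouth',circ(W,(.608,.15),.176,.195,.03));print('funnel',circ(W,(.64,-.165),.062,.08,.05))
E
```

```text
clock: 21.05
position: [0.6082, 0.1498, 0.2894]
ee_rot: [0.707, 0.707, 0.001, 0.001]
ft_force: [-0.6, 0.2, 1.0]
grip_width: 1.004
grasp_force: 0.0
clock: 22.3
position: [0.6075, 0.0748, 0.3019]
ee_rot: [0.707, 0.707, 0.0, -0.0]
ft_force: [-0.4, 0.3, -0.3]
grip_width: 0.998
grasp_force: 0.0
[0.60748946 0.07480175 0.30190057]
mouth (1159, array([0.6074, 0.1495, 0.018 , 0.6072, 0.1496, 0.0347, 0.0342, 0.0095]))Traceback (most recent call last):
  File "<stdin>", line 3, in <module>
  File "h.py", line 23, in circ
    lo,hi=np.percentile(q,[.5,99.5],axis=0)
          ~~~~~~~~~~~~~^^^^^^^^^^^^^^^^^^^^
    return _quantile_unchecked(
        a, q, axis, out, overwrite_input, method, keepdims, weights)
    return _ureduce(a,
                    func=_quantile_ureduce_func,
    ...<5 lines>...
                    overwrite_input=overwrite_input,
                    method=method)
    r = func(a, **kwargs)
    result = _quantile(arr,
                       quantiles=q,
    ...<2 lines>...
                       out=out,
                       weights=wgt)
    slices_having_nans = np.isnan(arr[-1, ...])
                                  ~~~^^^^^^^^^
IndexError: index -1 is out of bounds for axis 0 with size 0
```

View pics/w7.png

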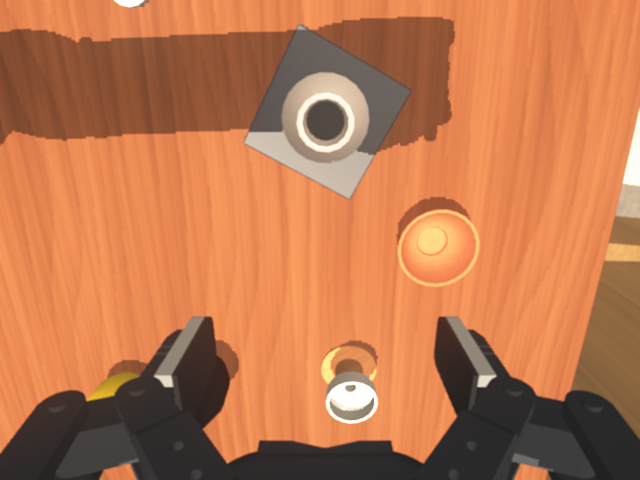

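The carafe stands upright on the coaster, its mouth at (326,122), i.e. (0.6074,0.1497), concentric with the circle. Next is the funnel.

```bash
python3 -m pendant '[[-3.6,0.65,0.6,0,0,0,1],[-3.6,0.65,1.2,0,0,0,1],[-3.6,0.65,2,0,0,0,1],[-3.6,0.65,2,0,0,0,1],[-3.6,0.65,2,0,0,0,1],[-3.6,0.65,2,0,0,0,1],[-3.6,0.65,2,0,0,0,1],[-3.6,0.65,2,0,0,0,1],[-3.6,0.65,2,0,0,0,1],[-3.6,0.65,2,0,0,0,1]]'
python3 - <<'E'
from h import *
p,d,c=shot('wrist','w8.png');print(manip.get_obs()['position'])
W=cloud(d,c); print('rim',circ(W,(.64,-.165),.062,.075,.05)); print(tool([.64,-.1655,.055]))
E
```

```text
clock: 23.6
position: [0.64, -0.105, 0.202]
ee_rot: [0.707, 0.707, 0.0, -0.0]
ft_force: [-0.6, -0.3, 0.3]
grip_width: 0.998
grasp_force: 0.0
[ 0.63998431 -0.10507555  0.20198177]
rim (1135, array([ 0.638 , -0.1664,  0.0301,  0.6381, -0.1663,  0.0585,  0.0588,
        0.0066]))
[-1.20891845e+00  1.22592201e-04  2.93945878e+00]
```

```bash
python3 -m pendant '[[-0.7,-0.02,0,0,0,0,1],[-1.22,-0.02,0.4,0,0,0,1],[-1.22,-0.02,1,0,0,0,1],[-1.22,-0.02,1.8,0,0,0,1],[-1.22,-0.02,2.4,0,0,0,1],[-1.22,-0.02,2.8,0,0,0,1],[-1.22,-0.02,2.88,0,0,0,1],[-1.22,-0.02,2.88,0,0,0,1],[-1.22,-0.02,2.88,0,0,0,1],[-1.22,-0.02,2.88,0,0,0,1]]'
python3 -m pendant '[[0,0,0,0,0,0,0.6],[0,0,0,0,0,0,0.5],[0,0,0,0,0,0,0.3],[0,0,0,0,0,0,-1],[0,0,0,0,0,0,-1],[0,0,0,0,0,0,-1],[0,0,0,0,0,0,-1],[0,0,0,0,0,0,-1],[0,0,0,0,0,0,-1],[0,0,0,0,0,0,-1]]' 40
```

```text
clock: 24.9
position: [0.6394, -0.1662, 0.0588]
ee_rot: [0.707, 0.707, 0.0, 0.0]
ft_force: [-0.0, 0.9, 0.3]
grip_width: 1.001
grasp_force: 0.0
clock: 26.15
position: [0.6394, -0.1661, 0.0584]
ee_rot: [0.707, 0.707, 0.0, 0.0]
ft_force: [0.4, 0.7, 6.5]
grip_width: 0.681
grasp_force: 42.2
```

```bash
python3 -m pendant '[[0,0,-0.2,0,0,0,-1],[0,0,-0.7,0,0,0,-1],[0,0,-1.3,0,0,0,-1],[0,0,-2,0,0,0,-1],[0,0,-2.7,0,0,0,-1],[0,0,-3.4,0,0,0,-1],[0.2,0,-4,0,0,0,-1],[0.7,-0.1,-4.5,0,0,0,-1],[1.5,-0.2,-4.8,0,0,0,-1],[2.4,-0.3,-4.8,0,0,0,-1]]'
python3 -m pendant '[[0.9,-0.1,0,0,0,0,-1],[1.7,-0.15,0,0,0,0,-1],[2.5,-0.23,0,0,0,0,-1],[3.2,-0.28,0,0,0,0,-1],[3.7,-0.33,0,0,0,0,-1],[3.92,-0.34,0,0,0,0,-1],[3.92,-0.34,0,0,0,0,-1],[3.92,-0.34,0,0,0,0,-1],[3.92,-0.34,0,0,0,0,-1],[3.92,-0.34,0,0,0,0,-1]]'
python3 - <<'E'
from h import *
o=manip.get_obs();q=o['position'];print(q,tool([.6074,.1497,.206]))
for n in ('wrist','scene','side'):
    p,d,c=shot(n,n+'9.png');W=cloud(d,c)
    for k,a in dict(rim=(q[:2],q[2]+.001,q[2]+.02,.033),spout=(q[:2],q[2]-.052,q[2]-.03,.025),neck=((.607,.15),.15,.19,.022)).items():
        try: print(n,k,*circ(W,*a))
        except Exception: print(n,k,'-')
E
```

```text
clock: 27.4
position: [0.6238, -0.0461, 0.2994]
ee_rot: [0.708, 0.706, 0.001, 0.001]
ft_force: [0.7, 0.3, -1.8]
grip_width: 0.681
grasp_force: 43.2
clock: 28.65
position: [0.6071, 0.1491, 0.298]
ee_rot: [0.708, 0.707, 0.0, 0.0]
ft_force: [0.1, 0.0, -1.6]
grip_width: 0.678
grasp_force: 43.2
[0.6071382  0.14908639 0.29796566] [0.01227787 0.00510922 1.83931359]
wrist rim 7520 [0.6071 0.1508 0.0325 0.6072 0.1492 0.0612 0.0584 0.0185]
wrist spout 317 [0.607  0.1451 0.0062 0.607  0.1435 0.0121 0.0043 0.0143]
wrist neck 1838 [0.6074 0.1499 0.018  0.6074 0.1514 0.0338 0.032  0.0357]
scene rim 168 [0.6075 0.1498 0.0322 0.606  0.1488 0.0599 0.0567 0.0162]
scene spout 74 [0.6113 0.1488 0.0094 0.6145 0.1491 0.0112 0.018  0.0175]
scene neck 360 [0.6082 0.1491 0.0205 0.6088 0.1497 0.038  0.0351 0.0372]
side rim 288 [0.607  0.1512 0.0322 0.6074 0.1508 0.062  0.0597 0.0185]
side spout 104 [0.6065 0.1524 0.0097 0.607  0.1536 0.0173 0.0155 0.0194]
side neck 427 [0.6077 0.151  0.0195 0.6075 0.1514 0.0343 0.0363 0.0346]
```

```bash
python3 - <<'E'
import cv2,numpy as np
a=cv2.imread('pics/scene9.png')[100:340,300:500];b=cv2.imread('pics/side9.png')[100:340,170:370]
cv2.imwrite('pics/c9.png',cv2.resize(np.hstack([a,b]),None,fx=2,fy=2))
E
```

```text
(no output)
```

View pics/c9.png

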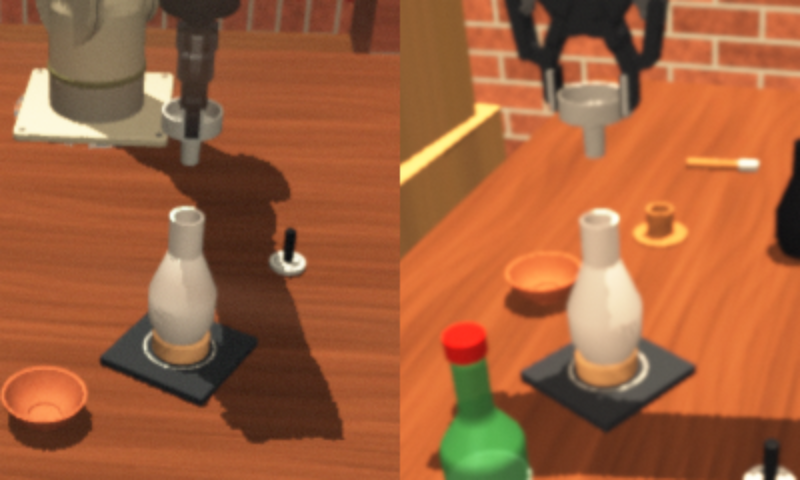

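The funnel hangs level above the carafe: spout at (190,150) over the neck at (186,220) in the left crop, and (595,140) over (600,225) in the right. Measured axes agree within about 1 mm. Lower it.

```bash
python3 -m pendant '[[0,0,0.3,0,0,0,-1],[0,0,0.7,0,0,0,-1],[0,0,1.1,0,0,0,-1],[0.01,0,1.4,0,0,0,-1],[0.01,0,1.6,0,0,0,-1],[0.01,0,1.75,0,0,0,-1],[0.01,0,1.83,0,0,0,-1],[0.01,0,1.87,0,0,0,-1],[0.01,0,1.89,0,0,0,-1],[0.01,0,1.89,0,0,0,-1]]'
```

```text
clock: 30.05
position: [0.6071, 0.1504, 0.2036]
ee_rot: [0.707, 0.707, 0.0, 0.0]
ft_force: [-0.0, -0.5, -1.2]
grip_width: 0.673
grasp_force: 43.2
```

```bash
python3 -m pendant '[[0,0,0.02,0,0,0,-1],[0,0,0.02,0,0,0,-1],[0,0,0.02,0,0,0,0.4],[0,0,0.02,0,0,0,0.5],[0,0,0.02,0,0,0,0.6],[0,0,0.02,0,0,0,1],[0,0,0.02,0,0,0,1],[0,0,-0.5,0,0,0,1],[0,0,-1.2,0,0,0,1],[0,0,-1.8,0,0,0,1]]'
python3 -m pendant '[[-0.7,0,-0.2,0,0,0,1],[-1.5,0,-0.2,0,0,0,1],[-1.5,0,-0.2,0,0,0,1],[-1.5,0,-0.2,0,0,0,1],[-1.5,0,-0.2,0,0,0,1],[-1.5,0,-0.2,0,0,0,1],[-1.5,0,-0.2,0,0,0,1],[-1.5,0,-0.2,0,0,0,1],[-1.5,0,-0.2,0,0,0,1],[-1.5,0,-0.2,0,0,0,1]]'
python3 - <<'E'
from h import *
print(manip.get_obs()['position'])
for n in ('wrist','scene','side'):
    p,d,c=shot(n,n+'10.png');W=cloud(d,c)
    for k,a in dict(rim=((.6075,.15),.2,.225,.045),base=((.6075,.15),.06,.1,.045)).items():
        try: print(n,k,*circ(W,*a))
        except Exception: print(n,k,'-')
a=cv2.imread('pics/scene10.png')[100:340,300:500];b=cv2.imread('pics/side10.png')[100:340,170:370]
cv2.imwrite('pics/c10.png',cv2.resize(np.hstack([a,b]),None,fx=2,fy=2))
E
```

```text
clock: 31.3
position: [0.6071, 0.1503, 0.2947]
ee_rot: [0.707, 0.707, 0.0, 0.0]
ft_force: [0.3, -0.0, -1.3]
grip_width: 0.998
grasp_force: 0.0
clock: 32.55
position: [0.607, 0.0753, 0.3034]
ee_rot: [0.707, 0.707, 0.0, -0.0]
ft_force: [0.5, -0.0, 0.2]
grip_width: 0.999
grasp_force: 0.0
[0.60700658 0.07532975 0.30341018]
wrist rim 2231 [0.6072 0.1496 0.0301 0.6075 0.1497 0.0583 0.0585 0.0125]
wrist base -
scene rim 333 [0.6094 0.1503 0.033  0.609  0.1499 0.0626 0.0591 0.0148]
scene base 549 [0.6124 0.149  0.0368 0.627  0.1496 0.0406 0.0712 0.0395]
side rim 360 [0.6088 0.151  0.032  0.6074 0.1508 0.0585 0.0608 0.0113]
side base 679 [0.6066 0.1534 0.0367 0.6057 0.1645 0.0677 0.0463 0.0397]
```

View pics/c10.png

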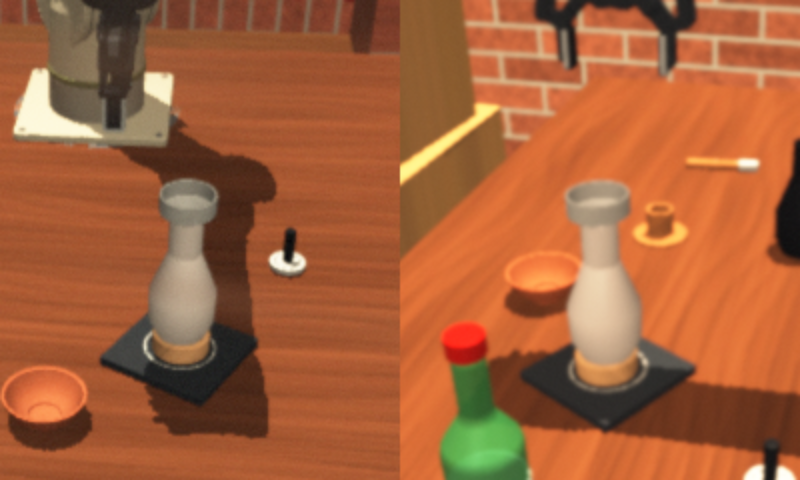

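The funnel is seated level in the neck (cup at (189,200) and (598,205)), with its rim centre at (0.6075,0.150). Now the strainer.

```bash
python3 -m pendant '[[0.2,-1,0,0,0,0,1],[0.8,-2,0,0,0,0,1],[1.8,-3.2,0.4,0,0,0,1],[2.83,-3.74,1,0,0,0,1],[2.83,-3.74,2,0,0,0,1],[2.83,-3.74,2.07,0,0,0,1],[2.83,-3.74,2.07,0,0,0,1],[2.83,-3.74,2.07,0,0,0,1],[2.83,-3.74,2.07,0,0,0,1],[2.83,-3.74,2.07,0,0,0,1]]'
python3 - <<'E'
from h import *
p,d,c=shot('wrist','w11.png');o=manip.get_obs();print(o['position'],o['joint_pos'].round(2))
W=cloud(d,c); print('knobtop',circ(W,(.42,.277),.05,.06,.025),'disc',circ(W,(.42,.277),.006,.014,.035)); print(tool([.42,.277,.045]))
E
```

```text
clock: 33.95
position: [0.4205, 0.2168, 0.2005]
ee_rot: [0.707, 0.707, 0.001, 0.0]
ft_force: [0.4, 1.2, -1.0]
grip_width: 1.004
grasp_force: 0.0
[0.42035776 0.21682028 0.20035784] [-1.04  0.01  0.47  1.93 -0.01  1.2  -0.56]
knobtop (319, array([0.4176, 0.2768, 0.0071, 0.4175, 0.2767, 0.0132, 0.0129, 0.0044])) disc (2034, array([0.4178, 0.2766, 0.0222, 0.4176, 0.2769, 0.0417, 0.0421, 0.0038]))
[ 1.2018257  -0.00961359  3.10783469]
```

View pics/w11.png

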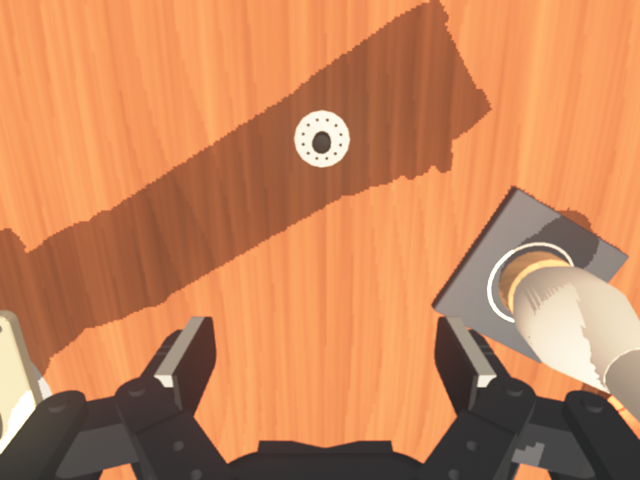

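The strainer's disc is at (322,138) with its knob at (321,142), knob top at (0.418,0.277). Descend half open and grip the upper knob.

```bash
python3 -m pendant '[[0.7,-0.04,0,0,0,0,0],[1.2,-0.04,0.4,0,0,0,0],[1.2,-0.04,1,0,0,0,0],[1.2,-0.04,1.9,0,0,0,0],[1.2,-0.04,2.6,0,0,0,0],[1.2,-0.04,3,0,0,0,0],[1.2,-0.04,3.11,0,0,0,0],[1.2,-0.04,3.11,0,0,0,0],[1.2,-0.04,3.11,0,0,0,0],[1.2,-0.04,3.11,0,0,0,0]]'
python3 -m pendant '[[0,0,0,0,0,0,-0.4],[0,0,0,0,0,0,-0.5],[0,0,0,0,0,0,-1],[0,0,0,0,0,0,-1],[0,0,0,0,0,0,-1],[0,0,0,0,0,0,-1],[0,0,0,0,0,0,-1],[0,0,0,0,0,0,-1],[0,0,0,0,0,0,-1],[0,0,0,0,0,0,-1]]' 40
```

```text
clock: 35.25
position: [0.4184, 0.2773, 0.0452]
ee_rot: [0.707, 0.707, 0.001, -0.0]
ft_force: [0.7, -0.8, 0.4]
grip_width: 0.503
grasp_force: 0.0
clock: 36.5
position: [0.4182, 0.277, 0.0446]
ee_rot: [0.707, 0.707, 0.0, -0.0]
ft_force: [0.4, -1.7, 5.5]
grip_width: 0.146
grasp_force: 39.2
```

```bash
python3 -m pendant '[[0,0,-0.2,0,0,0,-1],[0,0,-0.7,0,0,0,-1],[0,0,-1.4,0,0,0,-1],[0,0,-2.1,0,0,0,-1],[0,0,-2.8,0,0,0,-1],[0,0,-3.5,0,0,0,-1],[0,0,-4.2,0,0,0,-1],[0,0,-4.8,0,0,0,-1],[0,0,-5.1,0,0,0,-1],[0,0,-5.1,0,0,0,-1]]'
python3 -m pendant '[[-0.15,0.25,0,0,0,0,-1],[-0.5,0.8,0,0,0,0,-1],[-1,1.5,0,0,0,0,-1],[-1.5,2.2,0,0,0,0,-1],[-2,3,0,0,0,0,-1],[-2.35,3.5,0,0,0,0,-1],[-2.54,3.79,0,0,0,0,-1],[-2.54,3.79,0,0,0,0,-1],[-2.54,3.79,0,0,0,0,-1],[-2.54,3.79,0,0,0,0,-1]]'
python3 - <<'E'
from h import *
o=manip.get_obs();q=o['position'];print(q,tool([.6075,.1498,.234]))
for n in ('wrist','scene','side'):
    p,d,c=shot(n,n+'12.png');W=cloud(d,c)
    for k,a in dict(disc=(q[:2],q[2]-.044,q[2]-.032,.03),rim=((.6075,.15),.2,.215,.04)).items():
        try: print(n,k,*circ(W,*a))
        except Exception: print(n,k,'-')
a=cv2.imread('pics/wrist12.png')[180:480,120:520];b=cv2.imread('pics/side12.png')[100:340,170:370]
cv2.imwrite('pics/c12.png',np.hstack([a,cv2.resize(b,(360,300))]))
E
```

```text
clock: 37.75
position: [0.4182, 0.277, 0.2998]
ee_rot: [0.707, 0.707, 0.001, -0.0]
ft_force: [-0.3, 0.9, -1.4]
grip_width: 0.147
grasp_force: 39.1
clock: 39.0
position: [0.6069, 0.1509, 0.2996]
ee_rot: [0.707, 0.708, 0.0, -0.0]
ft_force: [0.3, 0.4, -0.7]
grip_width: 0.145
grasp_force: 39.2
[0.60690341 0.15089632 0.29956591] [-0.02305098  0.01202737  1.311298  ]
wrist disc 3797 [0.6066 0.1511 0.022  0.6065 0.1579 0.0423 0.0293 0.0081]
wrist rim 1337 [0.607  0.1499 0.0301 0.6071 0.1587 0.0585 0.0415 0.0127]
scene disc 171 [0.608  0.1522 0.0249 0.6087 0.1509 0.0451 0.0419 0.0073]
scene rim 331 [0.6093 0.1498 0.0326 0.6093 0.1499 0.0622 0.0593 0.014 ]
side disc 220 [0.6076 0.1528 0.023  0.6079 0.1524 0.0418 0.0425 0.0091]
side rim 358 [0.6073 0.1506 0.0311 0.6073 0.151  0.0585 0.0604 0.0117]
```

View pics/c12.png

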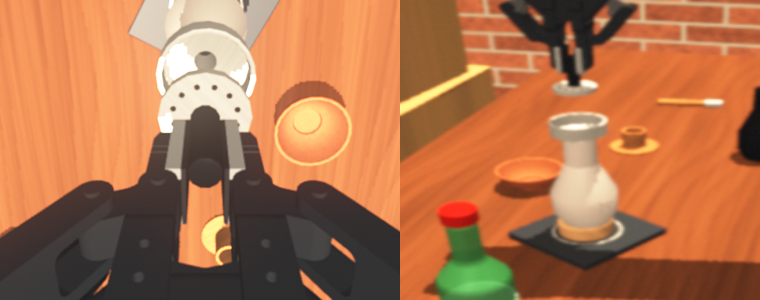

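The strainer hangs level above the cup, with the disc (205,105) just off the rim (205,65) by perspective alone. It measures about 1 mm too far in y, so I correct while lowering.

```bash
python3 -m pendant '[[-0.03,0,0.2,0,0,0,-1],[-0.03,0,0.5,0,0,0,-1],[-0.03,0,0.8,0,0,0,-1],[-0.03,0,1,0,0,0,-1],[-0.03,0,1.14,0,0,0,-1],[-0.03,0,1.22,0,0,0,-1],[-0.03,0,1.27,0,0,0,-1],[-0.03,0,1.3,0,0,0,-1],[-0.03,0,1.32,0,0,0,-1],[-0.03,0,1.32,0,0,0,-1]]'
```

```text
clock: 40.4
position: [0.6076, 0.1484, 0.2335]
ee_rot: [0.707, 0.707, 0.0, -0.0]
ft_force: [-0.1, -0.2, -0.4]
grip_width: 0.147
grasp_force: 39.2
```

```bash
python3 -m pendant '[[0.02,0,0.02,0,0,0,-1],[0.02,0,0.03,0,0,0,-1],[0.02,0,0.03,0,0,0,-1],[0.02,0,0.03,0,0,0,-0.6],[0.02,0,0.03,0,0,0,-0.5],[0.02,0,0.03,0,0,0,-0.4],[0.02,0,0.03,0,0,0,-0.4],[0.02,0,-0.4,0,0,0,-0.4],[0.02,0,-1,0,0,0,-0.4],[0.02,0,-1.7,0,0,0,0]]'
python3 -m pendant '[[-0.8,0,-0.6,0,0,0,0.5],[-1.8,0,-0.6,0,0,0,0.5],[-2.5,0,-0.6,0,0,0,0.5],[-2.5,0,-0.6,0,0,0,0.5],[-2.5,0,-0.6,0,0,0,0.5],[-2.5,0,-0.6,0,0,0,0.5],[-2.5,0,-0.6,0,0,0,0.5],[-2.5,0,-0.6,0,0,0,0.5],[-2.5,0,-0.6,0,0,0,0.5],[-2.5,0,-0.6,0,0,0,0.5]]'
python3 - <<'E'
from h import *
print(manip.get_obs()['position'])
for n in ('wrist','scene','side'):
    p,d,c=shot(n,n+'13.png');W=cloud(d,c)
    for k,a in dict(knob=((.6075,.15),.235,.26,.03),rim=((.6075,.15),.2,.215,.04)).items():
        try: print(n,k,*circ(W,*a))
        except Exception: print(n,k,'-')
a=cv2.imread('pics/scene13.png')[120:340,250:450];b=cv2.imread('pics/side13.png')[120:340,170:370]
cv2.imwrite('pics/c13.png',cv2.resize(np.hstack([a,b]),None,fx=2,fy=2))
E
```

```text
clock: 41.65
position: [0.6073, 0.1493, 0.319]
ee_rot: [0.707, 0.707, -0.0, -0.0]
ft_force: [0.8, 0.2, 0.2]
grip_width: 0.488
grasp_force: 0.0
clock: 42.9
position: [0.6075, 0.0244, 0.3484]
ee_rot: [0.707, 0.707, 0.0, -0.0]
ft_force: [-0.1, 0.7, 0.2]
grip_width: 0.756
grasp_force: 0.0
[0.60749658 0.02438547 0.34839613]
wrist knob 580 [0.6075 0.1493 0.007  0.6075 0.1494 0.0132 0.0135 0.0088]
wrist rim 1446 [0.6075 0.1495 0.0302 0.6075 0.1461 0.0586 0.0522 0.0133]
scene knob 41 [0.6118 0.1494 0.0082 0.6117 0.1494 0.0158 0.0124 0.0098]
scene rim 338 [0.6093 0.15   0.0325 0.61   0.1499 0.0592 0.0592 0.0137]
side knob 45 [0.6078 0.1508 0.007  0.6081 0.1518 0.0123 0.0117 0.0075]
side rim 379 [0.6078 0.1508 0.0314 0.6074 0.151  0.0577 0.0607 0.0142]
```

View pics/c13.png

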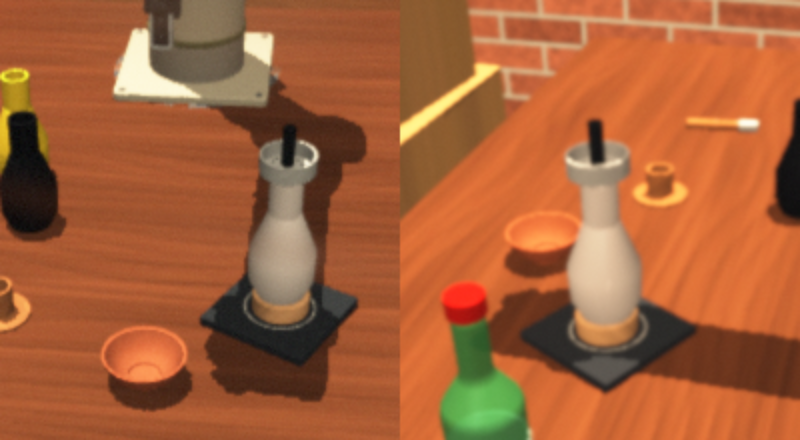

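The whole stack stands upright and centred, the knob (288,145) rising from the cup, and the arm is clear. Handing in.

```bash
python3 -c "
from workcell import manip
print(manip.hand_in())"
```

```text
the job is handed in; nothing more can be done
None
```

The decanting set-up is built in the order asked and handed in at about 43 s: coaster on the tile, white carafe on the coaster, funnel in its neck and strainer knob up in the funnel. In the last pictures the stack is upright and centred to within about 2 mm with the arm clear of it, though the hand-in gave no verdict.

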